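# Clamp glued ring blocks in the bangle press

### The arm

A 6-joint arm with a two-finger parallel gripper is mounted at the origin on the work surface. World frame = base frame: x ahead of the robot, y to its left, z up, the work surface at z = 0. Lengths are in m, angles in rad, forces in N, time in s.
With the tool pointing down it reaches from about 0.25 to 0.775 m from the base axis. Payload 4 kg.
Tool frame: the origin (TCP) lies on the centre line of the jaws, within the pads' length; the fingertips stand 25 mm ahead of it and the grasp point (between the pads) lies 6 mm ahead of it (nose_length is the distance from the TCP to the fingertips, in m); z points along the fingers, y is the line along which they close (so a half turn about z gives the same grasp; the last joint's range is limited). The gripper opens to 85 mm and grips with 20 to 120 N. Pads are 22 mm wide; open, the fingers measure 114 mm over their backs; the gripper's body (76 mm by 85 mm) begins 54 mm behind the grasp point. The pads swing forward as they close: fully open they stand 13 mm farther back than shut.
Start: joints at [-1.222, 0.087, 1.371, -0, 1.684, -0.103], TCP at [0.24, -0.495, 0.256] pointing down, gripper open.
Joint ranges: [-3.1, 3.1], [-0.76, 2.03], [0.27, 2.55], [-1.08, 4.22], [0.17, 2.65], [-2.57, 2.57]. Speed limits (rad/s): [2.79, 2.79, 3.14, 3.14, 3.14, 3.14].

### API

Orientations are given as a unit quaternion [w, x, y, z].
In Python, from bench import read_state, read_camera, camera_params, close_job, nose_length gives the robot as it stands. The module is installed in compiled form; this text tells all that it offers.
- The arm moves only by the shell command python3 -m jog 'ROWS' [OPENING] [FORCE]. ROWS is text: rows parted by semicolons, each of 4 numbers parted by spaces: the shift along the tool's x, y, z in m, then the turn about the tool's z in rad. In form: x y z twist; .... A call has 1 to 20 rows; each row shifts and turns the commanded pose from where the row before left it, along the tool's axes as they then stand; what a row does not reach is not made up. A row lasts 1/8 s, in which the tool goes at most 62.5 mm and 10.7 degrees, less where a joint would pass 70% of its speed; a pose out of reach is approached as far as the arm can. A call with a gripper value outside its range is refused whole. OPENING is the closure, from -1 (fully open) to 1 (shut), set as the call begins (- or left out, the last holds). The fingers move at their own pace and stop on an object; FORCE is the grip in N (left out, the last holds). Time passes only in rows, so rows that do not move let the fingers close. It gives the time, the measured TCP pose, the force, the opening and the grip force at its end, in the units of the state.
- read_state(): the state, without advancing time (a new reading comes with each control period).
- read_camera(name): name is "scene" or "top" or "wrist"; returns (picture, depth): 400x640x3 uint8, red, green, blue; 400x640 float32, m along the optical axis (not along the pixel's ray), 0 where there is no reading.
- camera_params(name): a dict with "vfov" (degrees; the focal length in pixels is half the picture's height over the tangent of half this angle, whatever the lens; pixels are square), "cx", "cy" (the principal point, pixels), "R" (3x3) and "t" (3): a world point X has camera coordinates R X + t. Camera axes: x right, y down, z forward; pixel columns grow to the right and rows downward; lengths in m; the calibration is good to about 2 mm. The wrist camera is an equidistant fisheye: a pixel r from the principal point sees the ray r / f radians off the axis. A picture is of the moment at which its call begins: read the wrist's pose just before it. camera_params takes no time and is no camera call; for the wrist camera it gives the pose at the moment of the call.
- close_job(): hands the job in; it is judged then, once.
The state is a dict: "t": time; "q": joint angles; "qd": joint speeds; "joint_efforts": joint torques, N m; "tcp_pos": TCP position; "orientation": TCP orientation; "ft_force": force on the tool from outside, world axes, zero at the start; "moment": the same for the moment, N m; "grip_width": finger opening in m; "grip_force": force on a finger pad.
Only numpy, scipy, OpenCV 4.12 (cv2) and the standard library are available. Lean on these libraries where they do the work, as an engineer would, in place of code of your own. Each camera call takes 0.05 s, during which the arm holds its last target. There are 200 camera calls.

### The job

Clamp all the freshly glued teak ring blocks in the bangle press: pull its brass lever to the open notch nearest you, lay the steel bar on the bed flush along the fence as packing, and stand every block on its short thin edge on the bed in front of the bar, broad face towards it. Then throw the lever into the marked notch, not past it, so that the jaw holds the blocks upright against the bar, and leave the four bangles on the counter where they are.

Things in the scene. Friction and masses are not known exactly. Their poses are not given: they have to be found in the camera images.
- press: Bangle press, fixed on the counter: green casting, steel bed, bed top 20 mm up, running x -110 to +70 mm, y -135 to +135 mm. Origin on the counter under its middle; x points away from the robot to the fence, y left along the fence, z up. Right end: quadrant box (x -50..100, y -285..-135 mm, 45 mm high). Left end: split mandrel, 68 mm wide, 120 mm high, at x 55, y 185 mm.
- fence (a point): Middle of the foot of the fence's face, on the bed: press x 70, y 0 mm, 20 mm up. The fence is the green upright wall along the far side of the bed, 270 mm long, 30 mm thick, top 70 mm above the counter; its axes are the press's.
- lever (a joint): Brass lever turning level on an upright pin, with four notches between five steel pegs; it works the jaw. Angle (rad): 0 far notch, 0.32 the marked notch (white line and steel stud beside it), 0.64 third, 0.96 open notch (nearest the robot); grows as the lever turns clockwise from above, towards the robot. About 5 N at the knob takes it over a peg; a sprung roller then draws it into the notch.
- lever_knob (a point): Middle of the brass knob that stands up on the lever's end: upright cylinder 30 mm across, 45 mm high, its top 130 mm and this point 108 mm above the counter, 140 mm from the pin.
- lever_hub (a point): Point on the lever's pin axis, fixed to the press, at press x 20, y -165 mm, 75 mm above the counter.
- marked_notch (a point): Where the middle of the knob stands when the lever is in the marked notch.
- jaw_face (a point): Middle of the face of the sprung jaw pad, which looks at the fence. Pad 232 mm long, top 39 mm above the counter; the jaw behind it is 46 mm high; both together 41 mm deep. The face is 106 mm from the fence in the open notch and 48 mm in the marked notch; with bar and block (24 + 28 mm) between, the pad gives 4 mm on its springs.
- bar: Straight plain steel packing bar, 230 x 24 x 14 mm, 0.45 kg. Origin at the middle of its underside, x along its length, z up.
- block_a: Flat teak ring block, 100 x 52 x 28 mm, about 0.11 kg, freshly glued from two halves, pale glue line round its edge and dark slots across both broad faces. Origin at its centre; x along the 100 mm, y along the 52 mm, z through the 28 mm. It starts flat on the counter. Two or three such blocks are there; None if absent.
- block_b: Flat teak ring block, 100 x 52 x 28 mm, about 0.11 kg, freshly glued from two halves, pale glue line round its edge and dark slots across both broad faces. Origin at its centre; x along the 100 mm, y along the 52 mm, z through the 28 mm. It starts flat on the counter. Two or three such blocks are there; None if absent.
- block_c: Flat teak ring block, 100 x 52 x 28 mm, about 0.11 kg, freshly glued from two halves, pale glue line round its edge and dark slots across both broad faces. Origin at its centre; x along the 100 mm, y along the 52 mm, z through the 28 mm. It starts flat on the counter. Two or three such blocks are there; None if absent.
- glass_bangle_a: Maroon glass bangle lying flat, 72 mm across, 9 mm high; not part of the job. Origin under its centre.
- glass_bangle_b: Maroon glass bangle lying flat, 72 mm across, 9 mm high; not part of the job. Origin under its centre.
- glass_bangle_c: Maroon glass bangle lying flat, 72 mm across, 9 mm high; not part of the job. Origin under its centre.
- lac_bangle: Gilt lac bangle lying flat, 80 mm across, 18 mm high; not part of the job. Origin under its centre.
Things that resemble listed ones, but are neither listed nor needed, are in the scene too. What is shaped like the block_c but blue is not meant. What is shaped like the block_b but turquoise is not meant.

How it is judged:
By the outcome, as a careful person would: the job done as asked, in the order asked, and still so for the second after the job is handed in, with the robot touching nothing.
Of block_a, block_b, block_c only 2 to 3 are there at a start; the rules pass over those that are not, and their reading is None.
At some moment in a run one of block_a, block_b, block_c may be knocked a few centimetres aside while the robot is not near it.
Once in a run the grip may slacken for a moment while it holds something.
It also fails if it takes over 210 s, if anything falls off the work surface, if the arm or the gripper's body presses on something with over 40 N, if the wrist force passes 120 N, or if a joint passes its speed limit or range.

## Working session

There is one attempt and no reset: what is moved stays moved. The work goes in short steps, Python scripts to look and compute and a shell command to move; the robot and the scene stay as the last step left them, time stands still between calls to the robot, and variables do not carry over. Pictures are saved under pics/ and viewed, at most 14 in all, crops included, and the job is handed in when it is done.

```bash
mkdir -p pics; ls
cat > h.py <<'E'
import numpy as np, cv2
from bench import *
def snap(name,fn=None):
    p=camera_params(name); im,d=read_camera(name)
    if fn: cv2.imwrite('pics/'+fn,im[:,:,::-1])
    return im,d,p
def foc(p): return 200/np.tan(np.radians(p['vfov']/2))
def onplane(p,u,v,z,fish=False):
    u=np.atleast_1d(u).astype(float);v=np.atleast_1d(v).astype(float);f=foc(p)
    x=(u-p['cx'])/f;y=(v-p['cy'])/f
    if fish:
        r=np.hypot(x,y)+1e-12; ray=np.c_[x/r*np.sin(r),y/r*np.sin(r),np.cos(r)]
    else: ray=np.c_[x,y,np.ones_like(x)]
    R=np.array(p['R']);t=np.array(p['t']);C=-R.T@t; w=ray@R
    return C+w*((z-C[2])/w[:,2])[:,None]
def proj(p,X):
    c=np.atleast_2d(X)@np.array(p['R']).T+np.array(p['t']); f=foc(p)
    return np.c_[p['cx']+f*c[:,0]/c[:,2],p['cy']+f*c[:,1]/c[:,2]]
E
python3 - <<'E'
from h import *
s=read_state();print(s['t'],s['tcp_pos'],s['orientation'],s['grip_width'],nose_length if not callable(nose_length) else nose_length())
for n in('top','scene'):
    im,d,p=snap(n,n+'0.png');print(n,p['vfov'],p['cx'],p['cy'],np.round(-np.array(p['R']).T@p['t'],3),np.round(p['R'],3).tolist())
    np.savez(n+'0.npz',im=im,d=d)
E
```

```text
pics
0.0 [ 0.23996386 -0.49438848  0.25513268] [-1.11213872e-03  9.74591314e-01  2.23987761e-01 -1.29617328e-04] 0.08509191290691537 0.025
top 43.46416984593952 324.3971527591237 198.92279894519334 [ 0.38  -0.031  1.624] [[-0.003, -1.0, -0.008], [-0.997, 0.003, -0.073], [0.073, 0.008, -0.997]]
scene 44.78040309215819 318.32397486485837 195.12553334624505 [ 0.986 -0.765  1.168] [[0.829, 0.559, -0.017], [0.425, -0.649, -0.631], [-0.363, 0.516, -0.776]]
```

View pics/top0.png

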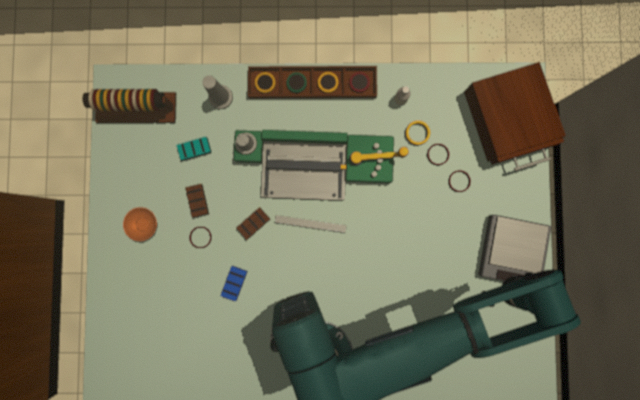

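View pics/scene0.png

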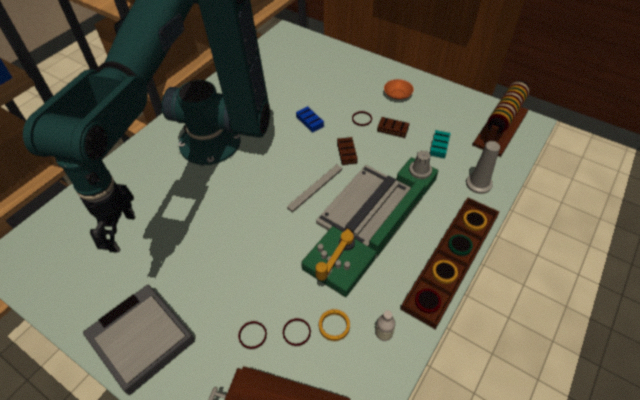

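The top view shows two brown blocks at about (197,200) and (253,223), and the bar running from (275,218) to (346,230). The press bed is around (303,170), with the hub near (355,158) and the knob near (403,152). Blue and turquoise decoys are at (234,283) and (194,149). Next I'll measure all of these.

```bash
cat >> h.py <<'E'
def pts(p,d):
    v,u=np.mgrid[0:400,0:640]; f=foc(p)
    c=np.stack([(u-p['cx'])/f*d,(v-p['cy'])/f*d,d],-1)
    return (c-np.array(p['t']))@np.array(p['R'])
def comps(m,amin=40):
    n,l,s,c=cv2.connectedComponentsWithStats(m.astype(np.uint8)); return [(l==i) for i in range(1,n) if s[i,4]>=amin]
def rect(p,m,z,fish=False):
    v,u=np.nonzero(m); X=onplane(p,u,v,z,fish)[:,:2]
    (c,(w,h),a)=cv2.minAreaRect((X*1000).astype(np.float32))
    if w<h:w,h,a=h,w,a+90
    return np.round(c,1),round(w,1),round(h,1),round((a+90)%180-90,1)
E
python3 - <<'E'
from h import *
z=np.load('top0.npz');im,d=z['im'],z['d'];p=camera_params('top')
P=pts(p,d);hsv=cv2.cvtColor(im,cv2.COLOR_RGB2HSV);H,S,V=[hsv[...,i].astype(int) for i in range(3)]
for uv in [(197,200),(253,223),(310,225),(300,137),(403,152),(355,158),(300,150),(300,190),(234,283),(450,250)]:
    print(uv,im[uv[1],uv[0]],hsv[uv[1],uv[0]],np.round(P[uv[1],uv[0]],3))
roi=(d>0)&(P[...,0]>.2)&(P[...,0]<.8)
print('fence',[ (rect(p,m,.07),m.sum()) for m in comps((H>60)&(H<80)&(S>120)&roi&(P[...,2]>.06)&(P[...,2]<.08),100)])
print('green',[ (rect(p,m,.045),m.sum()) for m in comps((H>55)&(H<85)&(S>130)&roi&(P[...,2]>.035)&(P[...,2]<.055),100)])
print('brass',[ (rect(p,m,.1),m.sum()) for m in comps((H>15)&(H<30)&(S>150)&roi&(P[...,2]>.06),20)])
print('brown',[ (rect(p,m,.028),m.sum()) for m in comps(((H<15)|(H>170))&(S>80)&(V<130)&roi&(P[...,2]>.015)&(P[...,2]<.05),60)])
print('bar',[ (rect(p,m,.014),m.sum()) for m in comps((S<40)&(V>100)&roi&(P[...,2]>.007)&(P[...,2]<.03),60)])
print('blue',[ (rect(p,m,.028),m.sum()) for m in comps((H>95)&(H<130)&(S>100)&roi&(P[...,2]<.05),60)])
E
```

```text
(197, 200) [57 47 36] [16 94 57] [0.494 0.389 0.027]
(253, 223) [62 52 43] [14 78 62] [0.42  0.209 0.028]
(310, 225) [160 151 130] [ 21  48 160] [0.414 0.028 0.017]
(300, 137) [ 60 102  66] [ 64 105 102] [0.689 0.057 0.064]
(403, 152) [202 157  43] [ 22 201 202] [ 0.629 -0.256  0.131]
(355, 158) [203 156  46] [ 21 197 203] [ 0.619 -0.114  0.082]
(300, 150) [158 148 125] [ 21  53 158] [0.656 0.06  0.019]
(300, 190) [154 146 126] [ 21  46 154] [0.526 0.06  0.016]
(234, 283) [52 57 74] [113  76  74] [0.231 0.268 0.023]
(450, 250) [162 170 142] [ 39  42 170] [ 0.333 -0.421  0.006]
fence []
green []
brass [((array([788.2, 657.8]), 45.3, 13.6, 19.7), np.int64(49)), ((array([788.3, 614.1]), 43.1, 12.0, 15.3), np.int64(49)), ((array([789.9, 590.7]), 39.2, 13.1, 13.8), np.int64(49)), ((array([787.9, 523.4]), 45.1, 13.2, 18.0), np.int64(51)), ((array([787.7, 680.3]), 41.8, 12.7, 15.5), np.int64(48)), ((array([787. , 547.4]), 39.7, 11.9, 11.5), np.int64(43)), ((array([ 626.4, -187. ]), 173.5, 32.0, -84.3), np.int64(327))]
brown [((array([ 696.9, -526.5]), 181.5, 15.1, 18.6), np.int64(130)), ((array([493. , 389.6]), 95.2, 50.5, 13.9), np.int64(398)), ((array([427.9, 550.8]), 101.1, 57.3, 28.6), np.int64(125)), ((array([420.1, 209.8]), 95.5, 46.7, -48.8), np.int64(383))]
bar []
blue [((array([240.8, 265.7]), 76.7, 49.4, -20.3), np.int64(336))]
```

Run:
```python
from h import *
z=np.load('top0.npz');im,d=z['im'],z['d'];p=camera_params('top')
P=pts(p,d);hsv=cv2.cvtColor(im,cv2.COLOR_RGB2HSV);H,S,V=[hsv[...,i].astype(int) for i in range(3)]
roi=(d>0)&(P[...,0]>.2)&(P[...,0]<.8)
hgt=P[...,2]
gr=(H>50)&(H<90)&(S>70)&roi
print('fence',[ (rect(p,m,.07),m.sum()) for m in comps(gr&(hgt>.056)&(hgt<.09)&(P[...,1]<.2),60)])
print('box',[ (rect(p,m,.045),m.sum()) for m in comps(gr&(hgt>.03)&(hgt<.055)&(P[...,1]<0),60)])
print('bar',[ (rect(p,m,.014),m.sum()) for m in comps((S<58)&(V>100)&roi&(hgt>.008)&(hgt<.03)&(P[...,0]<.46)&(abs(P[...,1])<.2),60)])
print('bed',[ (rect(p,m,.02),m.sum()) for m in comps((S<70)&(V>80)&roi&(hgt>.01)&(P[...,0]>.46)&(hgt<.03)&(P[...,1]<.25)&(P[...,1]>-.15),60)])
br=(H>15)&(H<30)&(S>150)&roi
m=br&(hgt>.118)&(P[...,1]>-.35)&(P[...,1]<0);print('knob',np.median(P[m],0),[rect(p,k,.13) for k in comps(m,10)])
m=br&(hgt>.05)&(P[...,1]>-.15)&(P[...,1]<0);print('hub',np.round(P[m].mean(0),3),np.round(np.c_[P[m].min(0),P[m].max(0)],3).tolist())
# fence front line: face points
f=gr&(hgt>.06)&(hgt<.08)&(P[...,1]<.15)&(P[...,1]>-.1); X=P[f][:,:2]
u=np.linspace(-.09,.14,12); print([(round(float(a),3),np.round(np.percentile(X[abs(X[:,1]-a)<.01][:,0],[2,50,98]),3).tolist()) for a in u])
```

```text
fence [((array([691.7,  43. ]), 267.5, 29.2, 87.7), np.int64(745))]
box [((array([ 624.7, -143.2]), 184.0, 146.7, 87.7), np.int64(1512))]
bar [((array([419.5,  25.7]), 232.0, 25.6, 82.2), np.int64(509))]
bed [((array([588. ,  48.4]), 271.0, 178.8, 88.7), np.int64(3323))]
knob [ 0.6322717  -0.25628244  0.12913581] [(array([ 632.3, -256. ]), 24.3, 24.0, -0.8)]
hub [ 0.623 -0.123  0.08 ] [[0.607, 0.639], [-0.149, -0.102], [0.051, 0.091]]
[(-0.09, [0.675, 0.688, 0.7]), (-0.069, [0.675, 0.688, 0.701]), (-0.048, [0.678, 0.688, 0.701]), (-0.027, [0.678, 0.69, 0.701]), (-0.006, [0.678, 0.69, 0.704]), (0.015, [0.679, 0.691, 0.705]), (0.035, [0.68, 0.692, 0.705]), (0.056, [0.682, 0.693, 0.705]), (0.077, [0.682, 0.694, 0.708]), (0.098, [0.683, 0.695, 0.708]), (0.119, [0.684, 0.695, 0.708]), (0.14, [0.685, 0.696, 0.709])]
```

```bash
cat >> h.py <<'E'
def yaw():
    w,x,y,z=read_state()['orientation']; return np.arctan2(2*(x*y+w*z),1-2*(y*y+z*z))
def go(x,y,z,yd=None):
    """print twist needed and translation in tool axes after twist (mm)"""
    s=read_state(); a=yaw(); b=a if yd is None else np.radians(yd)
    tw=-(b-a); tw=(tw+np.pi)%(2*np.pi)-np.pi
    D=np.array([x,y,z])-s['tcp_pos']
    f=lambda c:np.round(1000*np.array([D[0]*np.cos(c)+D[1]*np.sin(c), D[0]*np.sin(c)-D[1]*np.cos(c), -D[2]]),1)
    print('tcp',np.round(s['tcp_pos'],4),'yaw',round(np.degrees(a),1),'q6',round(s['q'][5],2),'F',np.round(s['ft_force'],1),'w',round(s['grip_width'],4),'t',round(s['t'],1))
    print('twist',round(tw,3),'then mm',f(a-tw),'| untwisted mm',f(a))
O=np.array([.607,.0464]);PY=np.radians(-2.3)
def press(x,y):  # press mm -> world m
    c,s=np.cos(PY),np.sin(PY); return O+np.array([c*x-s*y,s*x+c*y])/1000
E
python3 -c "
from h import *
go(.60,-.22,.33,90)"
```

```text
tcp [ 0.24   -0.4944  0.2552] yaw 25.9 q6 -0.1 F [-1.1  0.6  0.8] w 0.0853 t 0.1
twist -1.119 then mm [274.4 360.  -74.8] | untwisted mm [443.7 -89.7 -74.8]
```

```bash
python3 -m jog '.05 -.01 -.009 0;.05 -.01 -.009 0;.05 -.01 -.009 0;.05 -.01 -.009 0;.05 -.01 -.009 0;.05 -.01 -.009 0;.05 -.01 -.009 0;.05 -.01 -.009 0;.044 -.01 -.003 0;0 0 0 -.16;0 0 0 -.16;0 0 0 -.16;0 0 0 -.16;0 0 0 -.16;0 0 0 -.16;0 0 0 -.16;0 0 0 0;0 0 0 0'
python3 - <<'E'
from h import *
go(.60,-.22,.33,90)
im,d,p=snap('wrist','w1.png');print(np.round(-np.array(p['R']).T@p['t'],3),p['vfov'],np.round(p['R'],2).tolist());np.savez('w1.npz',im=im,d=d,R=p['R'],t=p['t'])
E
```

```text
t: 2.35
tcp_pos: [0.6002, -0.22, 0.3309]
orientation: [-0.0, 0.708, 0.707, -0.0]
ft_force: [-0.8, 0.3, -0.1]
grip_width: 0.0856
grip_force: 0.0
tcp [ 0.6002 -0.22    0.3309] yaw 89.9 q6 -0.44 F [-0.8  0.3 -0.1] w 0.0856 t 2.4
twist -0.001 then mm [ 0.  -0.2  0.9] | untwisted mm [ 0.  -0.2  0.9]
[ 0.601 -0.14   0.448] 65.70646984690485 [[1.0, -0.0, -0.0], [-0.0, -0.95, 0.31], [-0.0, -0.31, -0.95]]
```

View pics/w1.png

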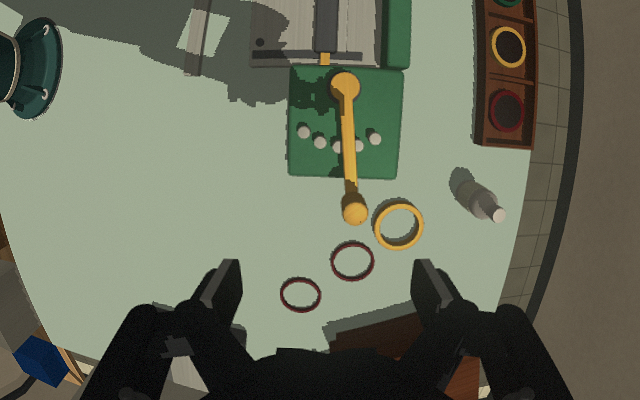

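Run:
```python
from h import *
z=np.load('w1.npz');p=camera_params('wrist');im=z['im']
k=onplane(p,355,213,.13,True)[0];h=onplane(p,345,86,.092,True)[0];print(k,h)
hs=cv2.cvtColor(im,cv2.COLOR_RGB2HSV);m=(hs[...,0]>15)&(hs[...,0]<30)&(hs[...,1]>150);m[:195]=0;m[230:]=0;m[:,373:]=0
v,u=np.nonzero(m);(c,r)=cv2.minEnclosingCircle(np.c_[u,v].astype(np.float32));print(c,r,onplane(p,*c,.12,True))
H=press(20,-165);print('hub',H)
v=k[:2]-H;print(np.hypot(*v)*1e3,'press ang',np.arctan2(v[0],-v[1]))
th=np.arctan2(v[0],-v[1])
for dt in(0,.16,.32,.48,.64,.68):print(dt,np.round(H+.14*np.array([np.sin(th-dt),-np.cos(th-dt)]),4))
go(k[0],k[1],.2)
```

```text
[ 0.63216388 -0.25779741  0.13      ] [ 0.62187813 -0.12017002  0.092     ]
(183.5, 218.0) 183.72068786621094 [[ 0.4257306  -0.26878865  0.12      ]]
hub [ 0.62036214 -0.11926971]
139.02951288594068 press ang 0.08498884066827746
0 [ 0.6322 -0.2588]
0.16 [ 0.6099 -0.2589]
0.32 [ 0.5878 -0.2554]
0.48 [ 0.5665 -0.2485]
0.64 [ 0.5466 -0.2383]
0.68 [ 0.5419 -0.2352]
tcp [ 0.6003 -0.22    0.331 ] yaw 90.0 q6 -0.44 F [-0.5 -1.2 -0.1] w 0.0853 t 2.4
twist 0.0 then mm [-37.8  31.9 131. ] | untwisted mm [-37.8  31.9 131. ]
```

```bash
python3 -m jog '-.038 .032 .03 0;0 0 .05 0;0 0 .05 0;0 0 .05 0;0 0 .029 0;0 0 0 0' && python3 -m jog '0 0 0 0;0 0 0 0;0 0 0 0;0 0 0 0;0 0 0 0;0 0 0 0' 1 30; python3 -c "
from h import *
go(.61,-.2585,.122);go(.5466,-.2383,.122);go(.5419,-.2352,.122)"
```

```text
t: 3.15
tcp_pos: [0.6304, -0.257, 0.1182]
orientation: [-0.004, 0.707, 0.707, -0.001]
ft_force: [-1.2, -0.3, -0.4]
grip_width: 0.0856
grip_force: 0.0
t: 3.9
tcp_pos: [0.6328, -0.2584, 0.1244]
orientation: [0.001, 0.707, 0.707, 0.0]
ft_force: [-1.0, 0.4, 4.8]
grip_width: 0.029
grip_force: 29.8
tcp [ 0.6328 -0.2584  0.1244] yaw 90.0 q6 -0.47 F [-1.   0.4  4.8] w 0.029 t 3.9
twist 0.0 then mm [ -0.1 -22.8   2.4] | untwisted mm [ -0.1 -22.8   2.4]
tcp [ 0.6328 -0.2584  0.1244] yaw 90.0 q6 -0.47 F [-1.   0.4  4.8] w 0.029 t 3.9
twist 0.0 then mm [ 20.2 -86.2   2.4] | untwisted mm [ 20.2 -86.2   2.4]
tcp [ 0.6328 -0.2584  0.1244] yaw 90.0 q6 -0.47 F [-1.   0.4  4.8] w 0.029 t 3.9
twist 0.0 then mm [ 23.3 -90.9   2.4] | untwisted mm [ 23.3 -90.9   2.4]
```

```bash
python3 -m jog '0 0 -.002 0;0 -.011 0 0;0 -.011 0 0;.0015 -.011 0 0;.002 -.011 0 0;.003 -.0105 0 0;.004 -.0105 0 0;.005 -.010 0 0;.005 -.010 0 0;0 0 0 0;0 0 0 0;0 0 0 0'; python3 -c "
from h import *
go(.5466,-.2383,.122)"
```

```text
t: 5.4
tcp_pos: [0.5468, -0.2376, 0.1244]
orientation: [-0.001, 0.707, 0.708, -0.001]
ft_force: [-3.0, -2.8, 2.2]
grip_width: 0.029
grip_force: 30.7
tcp [ 0.5468 -0.2376  0.1244] yaw 90.1 q6 -0.51 F [-3.  -2.8  2.2] w 0.029 t 5.4
twist 0.0 then mm [-0.7 -0.2  2.4] | untwisted mm [-0.7 -0.2  2.4]
```

```bash
python3 -m jog '0 0 0 0;0 0 0 0;0 0 0 0;0 0 0 0;0 0 -.06 0;0 0 -.06 0;0 0 -.06 0;.055 -.014 -.05 0;.055 -.014 -.05 0;.055 -.014 0 0;.055 -.014 0 0;.055 -.014 0 0;.055 -.014 0 0;0 0 0 0;0 0 0 0' -1
python3 - <<'E'
from h import *
go(.42,.026,.2,-7.8)
im,d,p=snap('wrist','w2.png');np.savez('w2.npz',im=im,d=d,R=p['R'],t=p['t'],cx=p['cx'],cy=p['cy'],vfov=p['vfov'])
im,d,p=snap('top','t2.png')
E
```

```text
t: 7.28
tcp_pos: [0.4679, 0.0732, 0.387]
orientation: [0.0, 0.707, 0.708, -0.0]
ft_force: [0.6, -0.6, -0.4]
grip_width: 0.0853
grip_force: 0.0
tcp [0.4679 0.0732 0.387 ] yaw 90.1 q6 0.03 F [ 0.6 -0.6 -0.4] w 0.0853 t 7.3
twist 1.708 then mm [-41.   53.3 187. ] | untwisted mm [-47.1 -47.9 187. ]
```

View pics/w2.png

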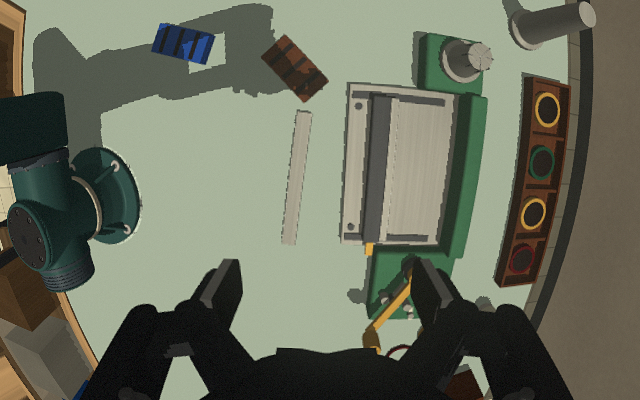

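The lever is now in the open notch, at about (375,330), and the jaw has been pulled back to about u 380. The bar runs from (302,112) to (289,243), and block B is at (295,68).

```bash
cat >> h.py <<'E'
def wpts(p,d):
    v,u=np.mgrid[0:400,0:640].astype(float); f=foc(p);x=(u-p['cx'])/f;y=(v-p['cy'])/f;r=np.hypot(x,y)+1e-9
    k=np.tan(np.minimum(r,1.5))/r*d
    return (np.stack([x*k,y*k,d],-1)-np.array(p['t']))@np.array(p['R'])
E
python3 - <<'E'
from h import *
z=np.load('w2.npz');p={k:z[k] for k in('R','t','cx','cy','vfov')};im,d=z['im'],z['d']
P=wpts(p,d);hs=cv2.cvtColor(im,cv2.COLOR_RGB2HSV);H,S,V=[hs[...,i].astype(int) for i in range(3)]
h=P[...,2];X=P[...,0];Y=P[...,1]
print(P[180,296],P[68,295],P[200,470])
m=(S<60)&(h>.008)&(h<.025)&(X<.48)&(X>.35)&(abs(Y-.02)<.14);print('bar',[rect(p,k,.014,True) for k in comps(m,200)])
m=(h>.018)&(h<.04)&(H<25)&(S>60)&(V<150);print('blk',[rect(p,k,.028,True) for k in comps(m,200)])
for py in(-80,0,80):
    m=(abs(Y-press(0,py)[1])<.006);
    f=m&(h>.06)&(h<.075)&(X>.6)
    j=m&(h>.034)&(h<.05)&(X>.5)&(X<.66); print(py,'fence x',np.percentile(X[f],[1,99]),'jaw',np.percentile(X[j],[1,99]) if j.any() else 0, 'expected face',press(70,py)[0])
m=(h>.06)&(h<.075)&(X>.6)&(X<.75)&(H>50)&(H<90)&(Y<.19)&(Y>-.1);print('fence',[rect(p,k,.07,True) for k in comps(m,300)])
E
```

```text
[0.41895682 0.02857739 0.01266124] [0.4214404  0.20778535 0.02828042] [0.69781768 0.01257995 0.06805965]
bar [(array([417.7,  26.2]), 230.7, 25.9, 81.6)]
blk [(array([420.1, 208.1]), 99.9, 50.9, -48.3), (array([876.3,  18.7]), 419.8, 110.7, 89.9)]
-80 fence x [0.67524273 0.70337385] jaw [0.52943545 0.56893869] expected face 0.6737330642554065
0 fence x [0.67804883 0.70726098] jaw [0.53143165 0.57295909] expected face 0.6769436076580112
80 fence x [0.68118421 0.70996359] jaw [0.53500158 0.57567222] expected face 0.6801541510606159
fence [(array([689.5,  43.3]), 266.6, 34.1, 87.6)]
```

```bash
sed -i 's/O=np.array(\[.607/O=np.array([.608/' h.py; python3 -m jog '0 0 0 .145;0 0 0 0;0 0 0 0' 0.1; python3 -c "
from h import *
go(.418,.026,.06,81.8)"
```

```text
t: 7.75
tcp_pos: [0.4681, 0.0724, 0.3868]
orientation: [-0.0, 0.756, 0.655, -0.0]
ft_force: [-0.1, -0.1, -0.1]
grip_width: 0.0384
grip_force: 0.0
tcp [0.4681 0.0724 0.3868] yaw 81.8 q6 0.18 F [-0.1 -0.1 -0.1] w 0.0384 t 7.8
twist -0.001 then mm [-53.1 -43.  326.8] | untwisted mm [-53.1 -42.9 326.8]
```

```bash
python3 -m jog '-.018 -.014 .05 0;-.018 -.014 .05 0;-.017 -.015 .05 0;0 0 .05 0;0 0 .05 0;0 0 .05 0;0 0 .027 0;0 0 0 0;0 0 0 0;0 0 .005 0;0 0 .005 0;0 0 .005 0;0 0 0 0;0 0 0 0'; python3 -c "
from h import *
go(.418,.026,.03,81.8)"
```

```text
t: 9.5
tcp_pos: [0.4177, 0.027, 0.0449]
orientation: [0.0, 0.756, 0.654, -0.0]
ft_force: [0.1, 0.1, -0.8]
grip_width: 0.0387
grip_force: 0.0
tcp [0.4177 0.027  0.0449] yaw 81.8 q6 0.07 F [ 0.1  0.1 -0.8] w 0.0387 t 9.5
twist -0.001 then mm [-0.9  0.4 14.9] | untwisted mm [-0.9  0.4 14.9]
```

```bash
python3 -m jog '0 0 .004 0;0 0 .004 0;0 0 0 0;0 0 0 0'; python3 -m jog '0 0 .003 0;0 0 .003 0;0 0 0 0;0 0 0 0';python3 -m jog '0 0 0 0;0 0 0 0;0 0 0 0;0 0 0 0' 1 60
```

```text
t: 10.0
tcp_pos: [0.4177, 0.0269, 0.0369]
orientation: [0.0, 0.756, 0.654, -0.0]
ft_force: [0.5, 1.1, 0.7]
grip_width: 0.0383
grip_force: 0.0
t: 10.5
tcp_pos: [0.4177, 0.0269, 0.0309]
orientation: [0.0, 0.756, 0.654, -0.0]
ft_force: [-0.3, 0.2, 0.4]
grip_width: 0.0384
grip_force: 0.0
t: 11.0
tcp_pos: [0.4177, 0.0269, 0.0313]
orientation: [0.0, 0.756, 0.654, -0.0]
ft_force: [-2.8, -0.3, 5.5]
grip_width: 0.0222
grip_force: 60.7
```

```bash
python3 -m jog '0 0 -.03 0;0 0 -.05 0;0 0 -.05 0;0 0 0 -.1;0 0 0 0;0 0 0 0'; python3 -c "
from h import *
go(*press(34,0),.13,87.7)"
```

```text
t: 11.75
tcp_pos: [0.4165, 0.027, 0.1589]
orientation: [-0.001, 0.723, 0.691, -0.001]
ft_force: [0.5, -0.2, -5.5]
grip_width: 0.0219
grip_force: 60.0
tcp [0.4165 0.027  0.1589] yaw 87.4 q6 -0.03 F [ 0.5 -0.2 -5.5] w 0.0219 t 11.8
twist -0.005 then mm [ 27.  224.5  28.9] | untwisted mm [ 28.2 224.4  28.9]
```

```bash
python3 -m jog '.005 .045 0 -.005;.006 .045 0 0;.006 .045 0 0;.006 .045 0 0;.004 .0445 .02 0;0 0 0 0;0 0 .03 0;0 0 .03 0;0 0 .02 0;0 0 0 0;0 0 0 0;0 0 0 0';python3 -c "
from h import *
go(*press(34,0),.052,87.7)"
```

```text
t: 13.25
tcp_pos: [0.6443, 0.0449, 0.0631]
orientation: [0.001, 0.721, 0.693, 0.001]
ft_force: [0.9, 0.2, -5.1]
grip_width: 0.0217
grip_force: 60.5
tcp [0.6443 0.0449 0.0631] yaw 87.8 q6 0.02 F [ 0.9  0.2 -5.1] w 0.0217 t 13.2
twist 0.001 then mm [ 0.  -2.3 11.1] | untwisted mm [ 0.  -2.3 11.1]
```

```bash
python3 -m jog '0 -.003 .004 0;0 0 .004 0;0 0 .002 0;0 0 0 0;0 0 0 0'; python3 -m jog '0 0 .002 0;0 0 0 0;0 0 0 0'
```

```text
t: 13.88
tcp_pos: [0.6399, 0.0451, 0.0515]
orientation: [-0.0, 0.721, 0.693, -0.0]
ft_force: [-3.3, 0.3, 0.7]
grip_width: 0.0221
grip_force: 61.2
t: 14.25
tcp_pos: [0.6399, 0.0451, 0.0514]
orientation: [0.0, 0.721, 0.693, -0.0]
ft_force: [-7.2, -0.1, 8.6]
grip_width: 0.0222
grip_force: 62.0
```

```bash
python3 -m jog '0 0 -.001 0;0 0 0 0;0 0 0 0;0 0 -.02 0;0 0 -.03 0;0 -.04 0 0;0 0 0 0;0 0 0 0;0 0 0 0' 0.2; python3 -m jog '0 0 0 0;0 0 0 0;0 0 0 0;0 0 .02 0;0 0 .02 0;0 0 .008 0;0 0 0 0;0 0 0 0' 1 20;python3 - <<'E'
from h import *
go(*press(-8,0),.052,87.7)
im,d,p=snap('wrist','w3.png')
E
```

```text
t: 15.38
tcp_pos: [0.6016, 0.0465, 0.1006]
orientation: [0.001, 0.721, 0.693, 0.001]
ft_force: [-0.1, 0.4, 0.5]
grip_width: 0.0339
grip_force: 0.0
t: 16.38
tcp_pos: [0.6008, 0.0466, 0.053]
orientation: [0.001, 0.721, 0.693, 0.001]
ft_force: [0.4, 0.4, 1.0]
grip_width: 0.0003
grip_force: 0.0
tcp [0.6008 0.0466 0.053 ] yaw 87.8 q6 0.02 F [0.4 0.4 1. ] w 0.0003 t 16.4
twist 0.001 then mm [ 0.1 -0.8  1. ] | untwisted mm [ 0.1 -0.8  1. ]
```

View pics/w3.png

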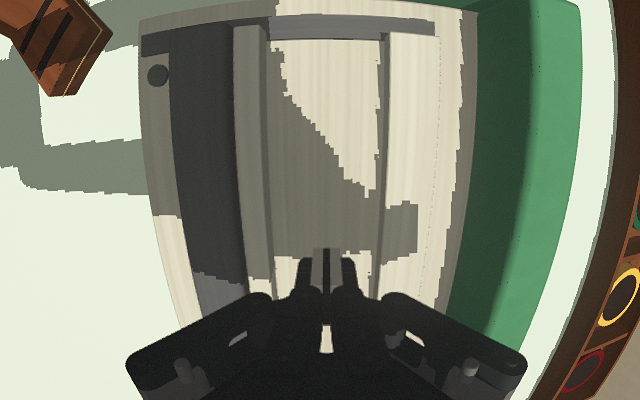

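The bar lies on the bed at about u 388–455, in front of the fence. Next I'll push it flush.

```bash
python3 -m jog '0 0 .002 0;0 .008 0 0;0 .008 0 0;0 .008 0 0;0 .008 0 0;0 .004 0 0;0 0 0 0'; for i in 1 2 3; do python3 -m jog '0 .002 0 0;0 0 0 0;0 0 0 0' | egrep 'pos|ft_f'; done
```

```text
t: 17.3
tcp_pos: [0.6361, 0.0453, 0.05]
orientation: [-0.0, 0.721, 0.693, -0.0]
ft_force: [-4.1, 0.1, 2.4]
grip_width: 0.0001
grip_force: 2.3
tcp_pos: [0.6377, 0.0452, 0.05]
ft_force: [-5.3, 1.1, 4.9]
tcp_pos: [0.6399, 0.0451, 0.05]
ft_force: [-5.9, 0.7, 3.9]
tcp_pos: [0.642, 0.045, 0.05]
ft_force: [-5.0, 0.2, 2.9]
```

```bash
for i in 1 2 3; do python3 -m jog '0 .0015 0 0;0 0 0 0;0 0 0 0' | egrep 'pos|ft_f'; done
```

```text
tcp_pos: [0.6424, 0.045, 0.0499]
ft_force: [-8.6, 0.8, 5.7]
tcp_pos: [0.6426, 0.045, 0.0499]
ft_force: [-11.5, -0.3, 7.8]
tcp_pos: [0.6428, 0.045, 0.0499]
ft_force: [-14.8, -0.3, 9.9]
```

```bash
python3 -m jog '0 -.006 0 0;0 0 -.05 0;0 -.01 -.05 0;.03 -.05 -.05 0;.03 -.05 -.05 0;.03 -.05 -.05 0;.02 -.03 -.03 0;0 0 0 0;0 0 0 0' -1 20;python3 - <<'E'
from h import *
im,d,p=snap('wrist','w4.png')
P=wpts(p,d);hs=cv2.cvtColor(im,cv2.COLOR_RGB2HSV);H,S,V=[hs[...,i].astype(int) for i in range(3)]
h=P[...,2];X=P[...,0];Y=P[...,1]
m=(h>.018)&(h<.04)&(H<25)&(S>60)&(V<150);B=[rect(p,k,.028,True) for k in comps(m,200)];print('blk',B)
c,s=np.cos(PY),np.sin(PY);px=(c*(X-O[0])+s*(Y-O[1]))*1e3;py=(-s*(X-O[0])+c*(Y-O[1]))*1e3
for q in(-105,-60,0,60,105):
    k=(abs(py-q)<4)&(h>.029)&(h<.037)&(px>20)&(px<75);f=(abs(py-q)<4)&(h>.064)&(h<.075)&(px>50)&(px<120)
    print(q,'bar',np.round(np.percentile(px[k],[1,99]),1) if k.any() else 0,'fence',np.round(np.percentile(px[f],[1,99]),1) if f.any() else 0)
k=(h>.029)&(h<.037)&(px>30)&(px<75)&(abs(py)<125);print('bar',[rect(p,q,.034,True) for q in comps(k,200)],py[k].min(),py[k].max())
b=B[0][0]/1e3;a=np.radians(B[0][3]);u=np.array([np.cos(a),np.sin(a)])
for sg in(1,-1): go(*(b+sg*.042*u),.06,np.degrees(a))
E
```

```text
t: 20.68
tcp_pos: [0.4831, 0.1444, 0.3013]
orientation: [0.001, 0.721, 0.693, 0.0]
ft_force: [0.5, -0.1, -0.2]
grip_width: 0.0856
grip_force: 0.0
blk [(array([420.5, 209.2]), 98.8, 52.6, -48.5), (array([876.2,  18. ]), 422.0, 111.8, 90.0)]
-105 bar 0 fence [95.  98.7]
-60 bar [46.4 70.3] fence [70.5 98.6]
0 bar [45.5 70.9] fence [70.4 99.3]
60 bar [46.1 70.5] fence [70.1 98.3]
105 bar [45.7 71.1] fence [70.2 98.6]
bar [(array([666.8,  62.7]), 213.0, 29.8, 87.8)] -86.36981589179828 124.62216786783047
tcp [0.483  0.1441 0.3004] yaw 87.7 q6 0.22 F [0.5 0.1 0.5] w 0.0854 t 20.7
twist 2.377 then mm [-48.2   3.7 240.4] | untwisted mm [ 32.3 -36.  240.4]
tcp [0.483  0.1441 0.3004] yaw 87.7 q6 0.22 F [0.5 0.1 0.5] w 0.0854 t 20.7
twist 2.377 then mm [-132.2    3.7  240.4] | untwisted mm [ 92.9 -94.1 240.4]
```

View pics/w4.png

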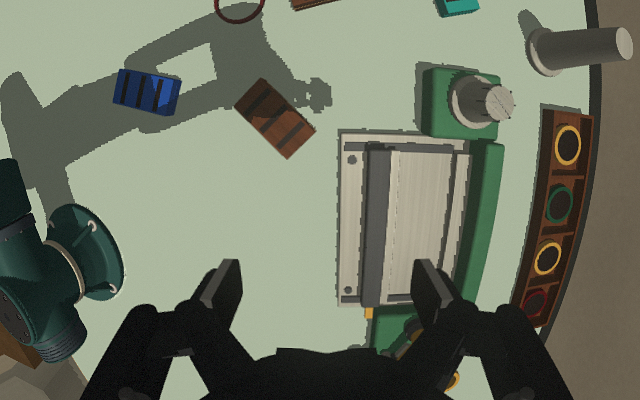

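```bash
python3 -m jog '0 0 0 -.15;0 0 0 -.15;0 0 0 -.15;0 0 0 -.15;0 0 0 -.165;0 0 0 0;0 0 0 0' -1;python3 -c "
from h import *
go(.4483,.1777,.06,131.5)"
```

```text
t: 21.6
tcp_pos: [0.4827, 0.1441, 0.3007]
orientation: [-0.001, 0.411, 0.911, -0.001]
ft_force: [-0.1, -0.1, -0.4]
grip_width: 0.0853
grip_force: 0.0
tcp [0.4827 0.1441 0.3007] yaw 131.4 q6 -0.55 F [-0.1 -0.1 -0.4] w 0.0853 t 21.6
twist -0.002 then mm [ 48.   -3.5 240.7] | untwisted mm [ 48.   -3.5 240.7]
```

```bash
python3 -m jog '.024 -.002 .05 0;.024 -.0015 .05 0;0 0 .05 0;0 0 .05 0;0 0 .04 0;0 0 .015 0;0 0 .01 0;0 0 .005 0;0 0 0 0;0 0 0 0' -1;python3 -m jog '0 0 0 0;0 0 0 0;0 0 0 0;0 0 0 0;0 0 0 0' 1 20; python3 -m jog '0 0 -.02 0;0 0 -.02 0;0 0 -.02 0;0 0 0 0;0 0 0 0';python3 -c "
from h import *
snap('scene','s5.png');im,d,p=snap('wrist','w5.png')
a=cv2.imread('pics/s5.png')[80:280,240:500];b=cv2.resize(cv2.imread('pics/w5.png')[:,120:520],(400,400));a=cv2.resize(a,(390,300));c=np.zeros((400,790,3),np.uint8);c[:300,:390]=a;c[:,390:]=b;cv2.imwrite('pics/c5.png',c)"
```

```text
t: 22.85
tcp_pos: [0.4499, 0.1766, 0.038]
orientation: [0.003, 0.41, 0.912, -0.001]
ft_force: [-7.6, -7.6, 24.5]
grip_width: 0.0854
grip_force: 11.8
t: 23.48
tcp_pos: [0.4496, 0.1732, 0.0399]
orientation: [0.004, 0.409, 0.912, -0.005]
ft_force: [-12.9, -18.7, 37.2]
grip_width: 0.0779
grip_force: 18.5
t: 24.1
tcp_pos: [0.4481, 0.1781, 0.0922]
orientation: [0.0, 0.41, 0.912, 0.0]
ft_force: [-1.3, -0.8, 0.4]
grip_width: -0.0
grip_force: 0.0
```

View pics/c5.png

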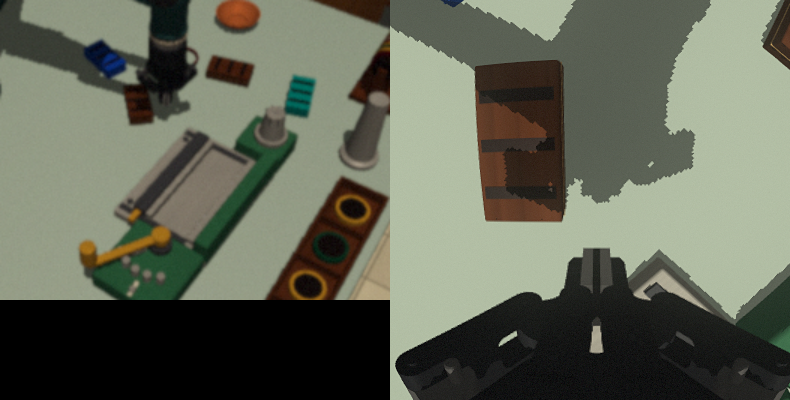

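A finger came down on the block, which is now left of the fingers in the wrist view. It may have been knocked aside first. I'll measure it again.

```bash
cat >> h.py <<'E'
def blocks(lo=.018,hi=.04,z=.028):
    im,d,p=snap('wrist');P=wpts(p,d);hs=cv2.cvtColor(im,cv2.COLOR_RGB2HSV);H,S,V=[hs[...,i].astype(int) for i in range(3)]
    h=P[...,2];m=(h>lo)&(h<hi)&(H<25)&(S>60)&(V<190)&(P[...,0]<.75);r=[rect(p,k,z,True) for k in comps(cv2.morphologyEx(m.astype(np.uint8),cv2.MORPH_CLOSE,np.ones((7,7))),200)];print('blk',r);return r
E
python3 -m jog '0 0 -.04 0;0 0 -.04 0;0 0 -.04 0;0 0 0 0;0 0 0 0' -1 >/dev/null;python3 -c "
from h import *
blocks()
im,d,p=snap('top');P=pts(p,d);hs=cv2.cvtColor(im,cv2.COLOR_RGB2HSV);H,S,V=[hs[...,i].astype(int) for i in range(3)]
print('brown',[ (rect(p,m,.028),m.sum()) for m in comps(((H<18)|(H>170))&(S>70)&(V<130)&(P[...,2]>.015)&(P[...,2]<.05)&(P[...,0]<.6)&(P[...,1]<.5)&(P[...,1]>0),60)])
go(.4483,.1777,.06)"
```

```text
blk [(array([491.7, 387.7]), 101.7, 54.6, 13.6), (array([374.6, 189. ]), 98.2, 52.2, -48.4)]
brown [((array([493.5, 391.9]), 98.8, 51.5, 10.4), np.int64(445)), ((array([361.3, 204.7]), 57.0, 48.2, -49.8), np.int64(177))]
tcp [0.4468 0.1779 0.2097] yaw 131.6 q6 -0.47 F [-0.7  0.1  0.2] w 0.0855 t 24.9
twist 0.0 then mm [ -1.1   1.  149.7] | untwisted mm [ -1.1   1.  149.7]
```

```bash
python3 -c "
from h import *
go(.4025,.1576,.10,131.6)"
```

```text
tcp [0.4468 0.1779 0.2097] yaw 131.6 q6 -0.47 F [-0.7  0.1  0.2] w 0.0855 t 24.9
twist -0.0 then mm [ 14.3 -46.6 109.7] | untwisted mm [ 14.3 -46.6 109.7]
```

```bash
python3 -m jog '.0145 -.0465 0 0;0 0 .04 0;0 0 .04 0;0 0 .03 0;0 0 .02 0;0 0 .02 0;0 0 .01 0;0 0 0 0;0 0 0 0;0 0 .01 0;0 0 .006 0;0 0 0 0' -1;python3 -m jog '0 0 0 0;0 0 0 0;0 0 0 0;0 0 0 0;0 0 0 0' 1 20; python3 -m jog '0 0 -.01 0;0 0 -.01 0;0 0 -.01 0;0 0 -.01 0;0 0 0 0;0 0 0 0';python3 -c "
from h import *
snap('scene','s6.png');im,d,p=snap('wrist','w6.png')
a=cv2.imread('pics/s6.png')[80:280,240:500];b=cv2.resize(cv2.imread('pics/w6.png')[:,120:520],(400,400));a=cv2.resize(a,(390,300));c=np.zeros((400,790,3),np.uint8);c[:300,:390]=a;c[:,390:]=b;cv2.imwrite('pics/c6.png',c)"
```

```text
t: 26.42
tcp_pos: [0.4028, 0.1579, 0.0352]
orientation: [-0.001, 0.41, 0.912, -0.001]
ft_force: [-0.4, 0.3, -0.0]
grip_width: 0.0855
grip_force: 0.0
t: 27.05
tcp_pos: [0.4037, 0.1581, 0.0364]
orientation: [0.0, 0.41, 0.912, 0.0]
ft_force: [-0.2, -0.6, 2.6]
grip_width: 0.0516
grip_force: 21.7
t: 27.8
tcp_pos: [0.4032, 0.158, 0.0758]
orientation: [-0.0, 0.41, 0.912, -0.0]
ft_force: [0.4, 0.4, -2.0]
grip_width: 0.0516
grip_force: 21.3
```

View pics/c6.png

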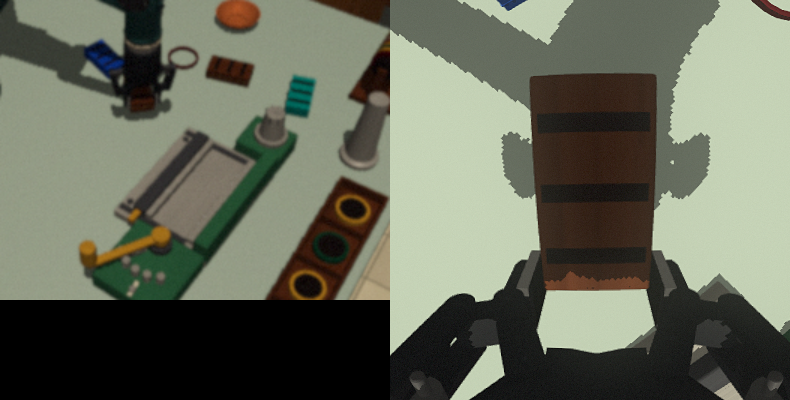

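```bash
cat >> h.py <<'E'
def tilt():
    im,d,p=snap('wrist');P=wpts(p,d);s=read_state();a=yaw();D=P-s['tcp_pos']
    tx=D[...,0]*np.cos(a)+D[...,1]*np.sin(a);ty=D[...,0]*np.sin(a)-D[...,1]*np.cos(a)
    hs=cv2.cvtColor(im,cv2.COLOR_RGB2HSV);m=(abs(ty)<.018)&(tx>-.03)&(tx<.12)&(hs[...,0]<25)&(hs[...,1]>60)&(P[...,2]>.004)&(P[...,2]<s['tcp_pos'][2]+.03)&(D[...,2]>-.13)
    for lo in np.arange(-.03,.12,.01):
        k=m&(tx>=lo)&(tx<lo+.01)
        if k.sum()>15: print(f'tx {1e3*(lo+.005):.0f}: z {1e3*np.median(P[...,2][k]):.1f}',end='; ')
    print(k.sum())
E
python3 -c "
from h import *
tilt()"; python3 -m jog '0 0 .01 0;0 0 .015 0;0 0 0 0;0 0 0 0' ; python3 -m jog '0 0 0 0;0 0 0 0;0 0 0 0' -.2;python3 -c "
from h import *
tilt()"
```

```text
tx -5: z 66.2; tx 5: z 66.3; tx 15: z 66.3; tx 25: z 66.2; tx 35: z 66.1; tx 45: z 66.2; tx 55: z 66.0; tx 65: z 66.0; tx 75: z 66.0; tx 85: z 65.9; tx 95: z 65.7; 0
t: 28.45
tcp_pos: [0.4032, 0.158, 0.0506]
orientation: [-0.0, 0.41, 0.912, -0.0]
ft_force: [-0.3, -0.3, -0.9]
grip_width: 0.0515
grip_force: 21.4
t: 28.82
tcp_pos: [0.4036, 0.1581, 0.0513]
orientation: [0.0, 0.41, 0.912, 0.0]
ft_force: [-0.2, -0.1, -1.8]
grip_width: 0.0515
grip_force: 21.4
tx -5: z 42.1; tx 5: z 42.1; tx 15: z 42.1; tx 25: z 41.9; tx 35: z 41.9; tx 45: z 42.0; tx 55: z 41.8; tx 65: z 41.7; tx 75: z 41.8; tx 85: z 41.6; tx 95: z 41.4; 0
```

```bash
for c in -.21 -.22 -.23; do python3 -m jog '0 0 0 0;0 0 0 0' $c | egrep 'grip|ft'; done;python3 -c "
from h import *
tilt()"
```

```text
ft_force: [-0.4, -0.9, -0.9]
grip_width: 0.0515
grip_force: 12.8
ft_force: [0.2, 0.3, -0.1]
grip_width: 0.0521
grip_force: 0.0
ft_force: [-0.6, 0.7, -0.3]
grip_width: 0.0524
grip_force: 0.0
tx -15: z 26.9; tx -5: z 27.2; tx 5: z 27.3; tx 15: z 27.2; tx 25: z 27.2; tx 35: z 27.4; tx 45: z 27.2; tx 55: z 27.2; tx 65: z 27.3; tx 75: z 27.2; tx 85: z 27.2; 0
```

```bash
python3 -m jog '0 0 .01 0;0 0 .007 0;0 0 .004 0;0 0 0 0;0 0 0 0' | egrep 'pos|ft'; for c in -.21 -.213 -.215; do python3 -m jog '0 0 0 0;0 0 0 0;0 0 0 0' $c | egrep 'pos|grip|ft'; done
```

```text
tcp_pos: [0.4058, 0.158, 0.0467]
ft_force: [-35.5, -10.0, 98.9]
tcp_pos: [0.4057, 0.158, 0.0467]
ft_force: [-36.3, -9.1, 98.6]
grip_width: 0.0525
grip_force: 49.5
tcp_pos: [0.4057, 0.158, 0.0467]
ft_force: [-36.2, -9.1, 97.8]
grip_width: 0.0526
grip_force: 49.5
tcp_pos: [0.4057, 0.158, 0.0467]
ft_force: [-36.5, -8.8, 98.8]
grip_width: 0.0532
grip_force: 49.5
```

```bash
python3 -m jog '0 0 -.02 0;0 0 -.05 0;0 0 -.06 0;0 0 0 0;0 0 0 0' -1 | egrep 'pos|ft|wid'; python3 -c "
from h import *
b=blocks()
go(.4025,.1576,.03,131.6)"
```

```text
tcp_pos: [0.4032, 0.158, 0.1596]
ft_force: [-0.3, 0.0, 0.0]
grip_width: 0.0858
blk [(array([490.7, 386.6]), 103.5, 55.6, 13.6), (array([377.4, 186.7]), 97.8, 51.1, -48.4)]
tcp [0.4026 0.1579 0.1585] yaw 131.6 q6 -0.48 F [ 0.5 -0.1 -0. ] w 0.0856 t 32.1
twist -0.0 then mm [-1.000e-01 -3.000e-01  1.285e+02] | untwisted mm [-1.000e-01 -3.000e-01  1.285e+02]
```

```bash
python3 -m jog '-.002 0 .04 0;0 0 .04 0;0 0 .02 0;0 0 .01 0;0 0 .01 0;0 0 0 0;0 0 0 0' -1 | egrep 'pos|ft|wid'; python3 -m jog '0 0 .005 0;0 0 .003 0;0 0 0 0;0 0 0 0' -1| egrep 'pos|ft|wid';python3 -m jog '0 0 0 0;0 0 0 0;0 0 0 0;0 0 0 0;0 0 0 0' -.2 20| egrep 'pos|ft|grip'; for c in -.208 -.212; do python3 -m jog '0 0 0 0;0 0 0 0' $c | egrep 'pos|grip|ft'; done
```

```text
tcp_pos: [0.4054, 0.1567, 0.0407]
ft_force: [0.4, 1.1, 0.5]
grip_width: 0.0853
tcp_pos: [0.4048, 0.1566, 0.032]
ft_force: [-0.7, 1.0, 1.0]
grip_width: 0.0853
tcp_pos: [0.4049, 0.1566, 0.0322]
ft_force: [-0.5, 0.8, 2.3]
grip_width: 0.0516
grip_force: 19.3
tcp_pos: [0.4049, 0.1566, 0.0322]
ft_force: [1.0, 0.7, 2.3]
grip_width: 0.0519
grip_force: 17.1
tcp_pos: [0.4049, 0.1566, 0.0321]
ft_force: [0.3, -0.3, 2.7]
grip_width: 0.0521
grip_force: 10.3
```

```bash
python3 -m jog '0 0 0 0;0 0 0 0' -.215 | egrep 'grip'; python3 -m jog '0 0 -.005 0;0 0 -.005 0;0 0 -.005 0;0 0 0 0;0 0 0 0' | egrep 'pos|ft|grip';python3 -c "
from h import *
tilt()"
```

```text
grip_width: 0.052
grip_force: 5.1
tcp_pos: [0.4052, 0.1566, 0.0473]
ft_force: [0.6, -0.6, -0.5]
grip_width: 0.0519
grip_force: 4.7
tx -5: z 42.7; tx 5: z 41.3; tx 15: z 39.2; tx 25: z 37.8; tx 35: z 36.3; tx 45: z 34.2; tx 55: z 32.7; tx 65: z 31.3; tx 75: z 29.0; tx 85: z 27.6; 0
```

```bash
python3 -m jog '.001 0 -.005 0;.0015 0 -.005 0;.0015 0 -.005 0;.002 0 -.005 0;.002 0 -.005 0;.003 0 -.005 0;.003 0 -.005 0;.004 0 -.005 0;.004 0 -.005 0;.005 0 -.005 0;.005 0 -.004 0;0 0 0 0;0 0 0 0' | egrep 'pos|ft|grip';python3 -c "
from h import *
tilt()
im,d,p=snap('wrist','w7.png')
snap('scene','s7.png')
a=cv2.imread('pics/s7.png')[80:230,260:460];b=cv2.resize(cv2.imread('pics/w7.png')[:,120:520],(400,400));a=cv2.resize(a,(390,292));c=np.zeros((400,790,3),np.uint8);c[:292,:390]=a;c[:,390:]=b;cv2.imwrite('pics/c7.png',c)"
```

```text
tcp_pos: [0.3834, 0.1805, 0.1009]
ft_force: [0.6, 0.9, -1.9]
grip_width: 0.052
grip_force: 4.4
tx -5: z 96.5; tx 5: z 93.2; tx 15: z 87.1; tx 25: z 83.7; tx 35: z 80.0; tx 45: z 74.1; tx 55: z 70.1; tx 65: z 66.7; tx 75: z 60.9; tx 85: z 57.7; 0
```

View pics/c7.png

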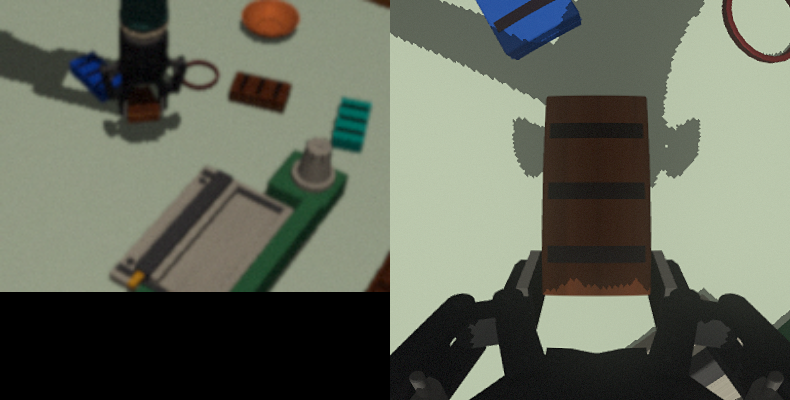

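```bash
python3 -m jog '0 0 .01 0;0 0 .01 0;0 0 .006 0;0 0 0 0' | egrep 'pos|ft|grip';python3 -m jog '0 0 0 0;0 0 0 0;0 0 0 0' -.217 | egrep 'pos|ft|grip';python3 -c "
from h import *
tilt()"; python3 -m jog '.002 0 -.005 0;.002 0 -.005 0;.002 0 -.005 0;0 0 0 0;0 0 0 0' | egrep 'pos|ft|grip';python3 -c "
from h import *
tilt()"
```

```text
tcp_pos: [0.3829, 0.1803, 0.074]
ft_force: [0.1, -0.4, -0.8]
grip_width: 0.0518
grip_force: 4.4
tcp_pos: [0.3838, 0.1806, 0.0753]
ft_force: [-0.6, 0.4, -1.6]
grip_width: 0.052
grip_force: 1.2
tx -5: z 70.8; tx 5: z 67.0; tx 15: z 59.7; tx 25: z 55.5; tx 35: z 50.8; tx 45: z 44.0; tx 55: z 38.6; tx 65: z 32.9; tx 75: z 27.4; tx 85: z 24.2; 0
tcp_pos: [0.3801, 0.185, 0.0905]
ft_force: [1.2, -0.7, 1.3]
grip_width: 0.0522
grip_force: 1.3
tx -15: z 73.4; tx -5: z 85.0; tx 5: z 79.9; tx 15: z 69.0; tx 25: z 61.8; tx 35: z 52.2; tx 45: z 44.1; tx 55: z 37.1; tx 65: z 26.0; tx 75: z 20.9; 0
```

```bash
python3 -m jog '.004 0 -.004 0;.004 0 -.004 0;.004 0 -.004 0;.005 0 -.0035 0;.005 0 -.0035 0;.005 0 -.0035 0;0 0 0 0;0 0 0 0' | egrep 'pos|ft|grip';python3 -c "
from h import *
tilt()"
```

```text
tcp_pos: [0.3619, 0.2052, 0.1129]
ft_force: [-0.7, -0.3, 2.5]
grip_width: 0.0516
grip_force: 1.1
tx -25: z 94.8; tx -15: z 97.2; tx -5: z 100.4; tx 5: z 95.9; tx 15: z 68.6; tx 25: z 37.6; tx 35: z 13.7; 0
```

```bash
python3 -m jog '.006 0 -.002 0;.006 0 -.001 0;.006 0 -.001 0;.004 0 -.0005 0;0 0 0 0;0 0 0 0' | egrep 'pos|ft|grip';python3 -c "
from h import *
tilt()"
```

```text
tcp_pos: [0.347, 0.2217, 0.1171]
ft_force: [-0.5, -0.6, -0.5]
grip_width: 0.0521
grip_force: 0.7
tx -25: z 98.8; tx -15: z 99.5; tx -5: z 100.3; tx 5: z 80.6; tx 15: z 13.5; 0
```

```bash
python3 -m jog '.004 0 0 0;.002 0 0 0;0 0 0 0;0 0 0 0' >/dev/null;python3 -m jog '0 0 0 0;0 0 0 0;0 0 0 0' -.3 | egrep 'pos|ft|grip';python3 -c "
from h import *
tilt()";python3 -m jog '0 0 -.03 0;0 0 -.03 0;0 0 0 0;0 0 0 0' -.7 | egrep 'pos|ft|grip';python3 -c "
from h import *
tilt();blocks(.085,.115,.1);go(.4,.2,.13)
snap('wrist','w8.png')"
```

```text
tcp_pos: [0.3431, 0.2261, 0.1171]
ft_force: [0.3, -1.5, 0.1]
grip_width: 0.0555
grip_force: 0.0
tx -25: z 98.8; tx -15: z 99.2; tx -5: z 99.3; tx 5: z 82.6; 0
tcp_pos: [0.3427, 0.226, 0.1762]
ft_force: [-0.3, -0.4, -0.9]
grip_width: 0.0725
grip_force: 0.0
tx -25: z 99.1; tx -15: z 99.3; tx -5: z 99.2; tx 5: z 92.4; 0
blk [(array([345.7, 222.7]), 51.4, 32.0, 41.6)]
tcp [0.3422 0.2258 0.1755] yaw 131.6 q6 -0.28 F [-0.1 -0.1 -0.7] w 0.0723 t 42.3
twist 0.0 then mm [-57.6  26.1  45.5] | untwisted mm [-57.6  26.1  45.5]
```

View pics/w8.png

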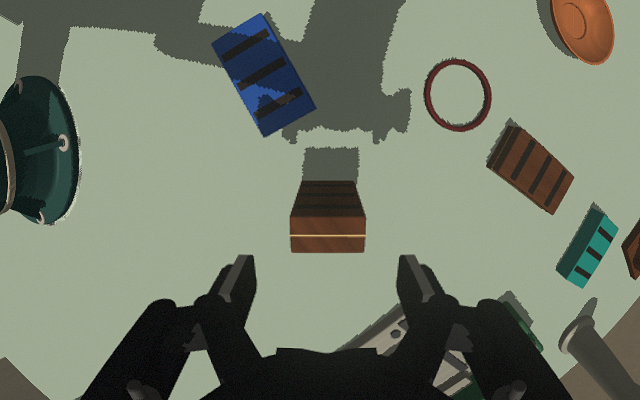

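The block stands upright at about (328,232), with its pale glue line on top. I'll regrip it firmly and carry it over.

```bash
python3 -m jog '-.006 0 .03 0;0 0 .02 0;0 0 .02 0;0 0 .01 0;0 0 0 0;0 0 0 0' -.7| egrep 'pos|ft|grip';python3 -m jog '0 0 0 0;0 0 0 0;0 0 0 0;0 0 0 0' 1 40| egrep 'pos|ft|grip';python3 -m jog '0 0 -.02 0;0 0 -.03 0;0 0 -.03 0;0 0 0 -.16;0 0 0 -.16;0 0 0 -.16;0 0 0 -.16;0 0 0 -.16;0 0 0 0;0 0 0 0' | egrep 'pos|ft|grip';python3 -c "
from h import *
go(*press(20,45),.2,177.7)
tilt()"
```

```text
tcp_pos: [0.3474, 0.2219, 0.0976]
ft_force: [-0.2, -0.0, -0.0]
grip_width: 0.0727
grip_force: 0.0
tcp_pos: [0.3475, 0.2219, 0.098]
ft_force: [-1.3, -1.4, 5.0]
grip_width: 0.0516
grip_force: 42.9
tcp_pos: [0.3468, 0.2216, 0.1765]
ft_force: [0.0, 0.6, -1.9]
grip_width: 0.0512
grip_force: 42.3
tcp [0.3468 0.2216 0.1765] yaw 177.3 q6 -1.09 F [ 0.   0.6 -1.9] w 0.0512 t 44.8
twist -0.007 then mm [-288.  -119.5  -23.5] | untwisted mm [-288.8 -117.6  -23.5]
tx -15: z 177.6; tx -5: z 177.8; tx 5: z 177.7; tx 15: z 151.8; 0
```

```bash
python3 -m jog '-.05 -.0205 0 -.007;-.05 -.0205 0 0;-.05 -.0205 0 0;-.05 -.0205 0 0;-.05 -.0205 0 0;-.04 -.0165 0 0;0 0 0 0;0 0 0 0;0 0 0 0' | egrep 'pos|ft|grip';python3 -c "
from h import *
go(*press(27,45),.121,177.7)
tilt()"
```

```text
tcp_pos: [0.6312, 0.0922, 0.1773]
ft_force: [0.1, -0.1, -0.7]
grip_width: 0.0513
grip_force: 42.3
tcp [0.6312 0.0922 0.1773] yaw 177.9 q6 -1.48 F [ 0.1 -0.1 -0.7] w 0.0513 t 46.0
twist 0.003 then mm [-5.6 -1.7 56.3] | untwisted mm [-5.6 -1.7 56.3]
tx -15: z 178.3; tx -5: z 178.4; tx 5: z 178.4; tx 15: z 152.1; 0
```

```bash
python3 -m jog '-.003 -.0015 .02 0;0 0 .02 0;0 0 .012 0;0 0 0 0;0 0 .003 0;0 0 0 0;0 0 0 0' | egrep 'pos|ft|grip';python3 -m jog '0 0 .002 0;0 0 0 0;0 0 0 0' | egrep 'pos|ft|grip'
```

```text
tcp_pos: [0.6355, 0.0898, 0.1227]
ft_force: [0.4, 0.3, -1.2]
grip_width: 0.0517
grip_force: 42.3
tcp_pos: [0.635, 0.0898, 0.12]
ft_force: [0.2, -0.5, -1.2]
grip_width: 0.0511
grip_force: 42.3
```

```bash
for i in 1 2; do python3 -m jog '0 0 .0015 0;0 0 0 0;0 0 0 0' | egrep 'pos|ft'; done; for i in 1 2 3; do python3 -m jog '-.002 0 0 0;0 0 0 0;0 0 0 0' | egrep 'pos|ft'; done
```

```text
tcp_pos: [0.635, 0.0898, 0.1184]
ft_force: [-0.8, -0.2, -1.5]
tcp_pos: [0.6353, 0.0898, 0.1181]
ft_force: [-1.4, -0.4, 5.6]
tcp_pos: [0.6367, 0.0897, 0.1181]
ft_force: [-3.4, -0.7, 6.1]
tcp_pos: [0.639, 0.0897, 0.1181]
ft_force: [-3.0, -0.5, 5.6]
tcp_pos: [0.641, 0.0896, 0.1181]
ft_force: [-2.8, -0.3, 5.3]
```

```bash
for i in 1 2 3 4; do python3 -m jog '-.001 0 0 0;0 0 0 0;0 0 0 0' | egrep 'pos|ft'; done
```

```text
tcp_pos: [0.6414, 0.0896, 0.1182]
ft_force: [-5.2, -0.9, 6.8]
tcp_pos: [0.6421, 0.0896, 0.1182]
ft_force: [-5.3, -0.8, 7.1]
tcp_pos: [0.6425, 0.0896, 0.1182]
ft_force: [-7.0, -0.9, 9.0]
tcp_pos: [0.643, 0.0895, 0.1183]
ft_force: [-8.1, -0.2, 9.9]
```

```bash
python3 -m jog '.002 0 0 0;0 0 0 0' | egrep 'pos|ft';python3 -m jog '0 0 0 0;0 0 0 0;0 0 0 0;0 0 -.02 0;0 0 -.03 0;0 0 -.03 0;0 0 -.04 0;0 0 -.04 0;0 0 0 0;0 0 0 0' -.7 20| egrep 'pos|ft|grip';python3 -c "
from h import *
blocks(.105,.135,.12); print(press(32,45)*1e3)
im,d,p=snap('wrist','w9.png')
go(.49,.388,.2,-166.4)"
```

```text
tcp_pos: [0.6423, 0.0896, 0.1182]
ft_force: [-4.5, -0.3, 7.7]
tcp_pos: [0.643, 0.0895, 0.2775]
ft_force: [-0.6, -0.4, -0.2]
grip_width: 0.0727
grip_force: 0.0
blk [(array([ 548.3, -227.3]), 40.8, 29.2, 84.4), (array([639.4,  88. ]), 51.7, 29.7, 87.8)]
[641.78015131  90.07953042]
tcp [0.6425 0.0895 0.2754] yaw 177.8 q6 -1.48 F [-0.6 -0.9 -0.6] w 0.0724 t 52.3
twist -0.275 then mm [ 78.  326.   75.4] | untwisted mm [163.7 292.5  75.4]
```

View pics/w9.png

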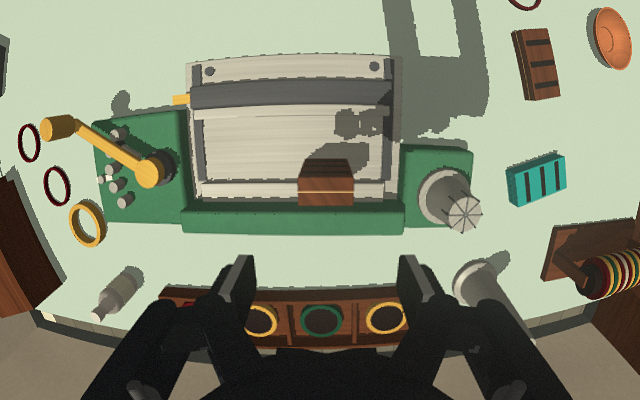

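Block B stands upright against the bar at about (327,182). Block A is at (537,63), out in the open. I'll go to it and measure again close up.

```bash
python3 -m jog '.022 .05 0 -.14;.01 .055 0 -.135;.01 .055 0 0;.01 .055 0 0;.01 .055 0 0;0 .04 0 0;0 0 0 0;0 0 0 0;0 0 0 0' -1| egrep 'pos|ft|grip';python3 -c "
from h import *
b=blocks()
c,w,h,a=[r for r in b if r[0][1]>300 and 90<r[1]<108][0];r=np.radians(a);e=c/1e3+.042*np.array([np.cos(r),np.sin(r)])
go(*e,.034,a-180)"
```

```text
tcp_pos: [0.5306, 0.3849, 0.2764]
ft_force: [0.4, -0.1, -0.9]
grip_width: 0.0852
grip_force: 0.0
blk [(array([417.7, 568.9]), 108.2, 107.8, 16.6), (array([492.5, 390.7]), 99.2, 51.1, 13.4), (array([641.8,  84.1]), 68.9, 35.8, 88.7)]
tcp [0.5307 0.3849 0.2767] yaw -166.5 q6 -1.26 F [-0.1  1.1  0.7] w 0.0857 t 53.5
twist 0.001 then mm [ -6.2  14.5 242.7] | untwisted mm [ -6.2  14.5 242.7]
```

```bash
python3 -m jog '-.006 .0145 .04 0;0 0 .05 0;0 0 .05 0;0 0 .05 0;0 0 .02 0;0 0 .01 0;0 0 .01 0;0 0 0 0;0 0 .006 0;0 0 .006 0;0 0 0 0;0 0 0 0' -1| egrep 'pos|ft|grip'; python3 -m jog '0 0 0 0;0 0 0 0;0 0 0 0;0 0 0 0;0 0 0 0' 1 30| egrep 'pos|ft|grip'
```

```text
tcp_pos: [0.5325, 0.4017, 0.035]
ft_force: [-0.1, 0.7, 0.4]
grip_width: 0.0854
grip_force: 0.0
tcp_pos: [0.5328, 0.4018, 0.0354]
ft_force: [0.3, 0.6, 1.6]
grip_width: 0.0513
grip_force: 33.4
```

```bash
python3 -m jog '0 0 -.01 0;0 0 -.01 0;.01 -.042 0 0;.01 -.042 0 0;.01 -.042 0 0;0 0 0 .138;0 0 0 .138;0 0 .01 0;0 0 .0085 0;0 0 0 0;0 0 0 0'| egrep 'pos|ft|grip';for c in -.205 -.21 -.215; do python3 -m jog '0 0 0 0;0 0 0 0' $c 20 | egrep 'grip|ft'; done; python3 -c "
from h import *
tilt()"
```

```text
tcp_pos: [0.5326, 0.2722, 0.0359]
ft_force: [-0.2, 0.4, -1.2]
grip_width: 0.0509
grip_force: 33.4
ft_force: [-0.6, -0.9, -1.5]
grip_width: 0.0511
grip_force: 33.4
ft_force: [-0.2, -0.5, -1.4]
grip_width: 0.0516
grip_force: 12.2
ft_force: [-0.5, -0.1, -1.3]
grip_width: 0.0519
grip_force: 4.3
tx -5: z 28.7; tx 5: z 28.7; tx 15: z 28.5; tx 25: z 28.3; tx 35: z 28.2; tx 45: z 28.1; tx 55: z 27.8; tx 65: z 27.7; tx 75: z 27.5; tx 85: z 27.3; tx 95: z 26.5; 0
```

Next comes the pivot: a light grip of about 1.2 N, lifting in an arc.

```bash
python3 -m jog '0 0 0 0;0 0 0 0;0 0 -.005 0;0 0 -.005 0;0 0 -.005 0;.001 0 -.005 0;.0015 0 -.005 0;.0015 0 -.005 0;0 0 0 0;0 0 0 0' -.2165| egrep 'pos|ft|grip';python3 -c "
from h import *
tilt()"
```

```text
tcp_pos: [0.5294, 0.2725, 0.0669]
ft_force: [0.6, 1.5, 0.2]
grip_width: 0.0517
grip_force: 1.9
tx -5: z 59.2; tx 5: z 56.5; tx 15: z 51.3; tx 25: z 48.7; tx 35: z 45.4; tx 45: z 40.6; tx 55: z 37.4; tx 65: z 34.3; tx 75: z 29.6; tx 85: z 26.8; 0
```

```bash
python3 -m jog '.002 0 -.005 0;.0025 0 -.005 0;.003 0 -.005 0;.003 0 -.005 0;.004 0 -.005 0;.004 0 -.004 0;.004 0 -.004 0;.004 0 -.004 0;0 0 0 0;0 0 0 0' -.217| egrep 'pos|ft|grip';python3 -c "
from h import *
tilt()"
```

```text
tcp_pos: [0.5028, 0.2735, 0.1038]
ft_force: [1.5, 0.4, 0.6]
grip_width: 0.0517
grip_force: 1.0
tx -25: z 78.2; tx -15: z 83.8; tx -5: z 92.6; tx 5: z 88.0; tx 15: z 72.9; tx 25: z 63.5; tx 35: z 48.5; tx 45: z 39.0; tx 55: z 23.8; tx 65: z 17.9; 0
```

```bash
python3 -m jog '.005 0 -.0035 0;.005 0 -.003 0;.005 0 -.002 0;.006 0 -.0015 0;.006 0 -.001 0;.006 0 -.001 0;0 0 0 0;0 0 0 0'| egrep 'pos|ft|grip';python3 -c "
from h import *
tilt()"
```

```text
tcp_pos: [0.4696, 0.2747, 0.1156]
ft_force: [0.3, -0.6, -0.3]
grip_width: 0.0519
grip_force: 0.8
tx -25: z 95.5; tx -15: z 97.6; tx -5: z 100.8; tx 5: z 94.6; tx 15: z 65.2; tx 25: z 33.5; tx 35: z 10.1; 0
```

```bash
python3 -m jog '.006 0 -.001 0;.006 0 -.001 0;.006 0 0 0;.005 0 0 0;.004 0 0 0;0 0 0 0;0 0 0 0'| egrep 'pos|ft|grip';python3 -c "
from h import *
tilt()"
```

```text
tcp_pos: [0.4427, 0.2757, 0.1176]
ft_force: [0.1, -1.6, -0.6]
grip_width: 0.0522
grip_force: 0.6
tx -25: z 99.1; tx -15: z 99.3; tx -5: z 99.5; tx 5: z 72.4; 0
```

```bash
python3 -m jog '0 0 0 0;0 0 0 0;0 0 0 0;0 0 -.01 0;0 0 -.02 0;-.008 0 0 0;0 0 0 0;0 0 .02 0;0 0 .02 0;0 0 .01 0;0 0 0 0;0 0 0 0' -.7| egrep 'pos|ft|grip';python3 -c "
from h import *
tilt()";python3 -m jog '0 0 0 0;0 0 0 0;0 0 0 0;0 0 0 0' 1 40| egrep 'pos|ft|grip';python3 -m jog '0 0 -.02 0;0 0 -.03 0;0 0 -.03 0;0 0 0 0;0 0 0 0' | egrep 'pos|ft|grip';python3 -c "
from h import *
go(*press(22,-45),.178,177.7)
tilt()"
```

```text
tcp_pos: [0.4509, 0.2756, 0.0981]
ft_force: [0.4, -0.8, 0.5]
grip_width: 0.0729
grip_force: 0.0
tx -15: z 99.1; tx -5: z 99.2; tx 5: z 99.2; tx 15: z 74.3; 0
tcp_pos: [0.4511, 0.2756, 0.0985]
ft_force: [0.7, -0.9, 5.8]
grip_width: 0.0514
grip_force: 42.9
tcp_pos: [0.4496, 0.275, 0.1754]
ft_force: [0.3, 1.0, -1.9]
grip_width: 0.0514
grip_force: 42.2
tcp [0.4496 0.275  0.1754] yaw 177.8 q6 -1.09 F [ 0.3  1.  -1.9] w 0.0514 t 65.0
twist 0.001 then mm [-189.4 -267.1   -2.6] | untwisted mm [-189.1 -267.4   -2.6]
tx -15: z 176.0; tx -5: z 176.2; tx 5: z 176.2; tx 15: z 150.4; 0
```

```bash
python3 -m jog '0 -.05 0 0;0 -.05 0 0;0 -.05 0 0;-.03 -.05 0 0;-.045 -.045 0 0;-.045 -.022 0 0;-.045 0 0 0;-.024 0 0 0;0 0 0 0;0 0 0 0;0 0 0 0' | egrep 'pos|ft|grip';python3 -c "
from h import *
go(*press(26,-45),.122,177.7)
tilt()"
```

```text
tcp_pos: [0.6272, 0.0024, 0.1772]
ft_force: [0.7, 0.0, -1.4]
grip_width: 0.0512
grip_force: 42.6
tcp [0.6272 0.0024 0.1772] yaw 177.8 q6 -1.62 F [ 0.7  0.  -1.4] w 0.0512 t 66.4
twist 0.002 then mm [-5.1 -1.8 55.2] | untwisted mm [-5.1 -1.8 55.2]
tx -15: z 177.6; tx -5: z 177.8; tx 5: z 177.9; tx 15: z 152.6; 0
```

```bash
python3 -m jog '-.004 -.002 .02 0;0 0 .02 0;0 0 .012 0;0 0 0 0;0 0 .003 0;0 0 .002 0;0 0 0 0;0 0 0 0' | egrep 'pos|ft|grip';for i in 1 2; do python3 -m jog '0 0 .001 0;0 0 0 0;0 0 0 0' | egrep 'pos|ft'; done; for i in 1 2 3; do python3 -m jog '-.002 0 0 0;0 0 0 0;0 0 0 0' | egrep 'pos|ft'; done
```

```text
tcp_pos: [0.6323, -0.0, 0.1209]
ft_force: [-0.5, -0.1, -1.2]
grip_width: 0.0516
grip_force: 42.6
tcp_pos: [0.6322, -0.0001, 0.1195]
ft_force: [0.2, 0.6, -0.6]
tcp_pos: [0.6322, -0.0, 0.1186]
ft_force: [-0.3, 0.4, 0.1]
tcp_pos: [0.6343, -0.0001, 0.1186]
ft_force: [-0.2, 0.3, -0.2]
tcp_pos: [0.6362, -0.0002, 0.1186]
ft_force: [0.0, 0.5, 0.4]
tcp_pos: [0.6383, -0.0003, 0.1186]
ft_force: [0.2, 0.3, 0.8]
```

```bash
for i in 1 2 3 4; do python3 -m jog '-.001 0 0 0;0 0 0 0;0 0 0 0' | egrep 'pos|ft'; done
```

```text
tcp_pos: [0.639, -0.0003, 0.1186]
ft_force: [-1.8, -0.4, 2.6]
tcp_pos: [0.6394, -0.0004, 0.1186]
ft_force: [-5.1, -0.6, 3.6]
tcp_pos: [0.6398, -0.0003, 0.1187]
ft_force: [-6.0, 0.1, 5.3]
tcp_pos: [0.6406, -0.0004, 0.1187]
ft_force: [-8.5, 0.5, 6.8]
```

Contact with the bar. I'll release, retreat and look.

```bash
python3 -m jog '.002 0 .0005 0;0 0 0 0' | egrep 'pos|ft';python3 -m jog '0 0 0 0;0 0 0 0;0 0 0 0;0 0 -.02 0;0 0 -.03 0;0 0 -.03 0;0 0 -.04 0;0 0 -.04 0;0 0 0 0;0 0 0 0' -.7 20| egrep 'pos|ft|grip';python3 -c "
from h import *
blocks(.105,.135,.12); print(press(32,45)*1e3,press(32,-45)*1e3)
im,d,p=snap('wrist','w10.png');P=wpts(p,d);hs=cv2.cvtColor(im,cv2.COLOR_RGB2HSV);m=(hs[...,0]>15)&(hs[...,0]<30)&(hs[...,1]>150)&(P[...,2]>.122)&(P[...,2]<.14)
print('knob',[rect(p,k,.13,True) for k in comps(m,20)])
go(.5466,-.2383,.2,90)"
```

```text
tcp_pos: [0.64, -0.0004, 0.1187]
ft_force: [-4.3, -0.2, 5.1]
tcp_pos: [0.6401, -0.0003, 0.2785]
ft_force: [-0.1, 0.0, -0.7]
grip_width: 0.0724
grip_force: 0.0
blk [(array([ 546.7, -227.6]), 34.1, 29.4, -89.9), (array([636.4,  -1.7]), 51.5, 30.7, 87.7), (array([640. ,  85.5]), 54.0, 30.3, 87.7)]
[641.78015131  90.07953042] [6.38168290e+02 1.52034859e-01]
knob [(array([ 547.1, -234.7]), 28.6, 27.3, 79.9), (array([791.8, 510.4]), 49.3, 21.7, 8.7)]
tcp [ 6.396e-01 -3.000e-04  2.764e-01] yaw 177.8 q6 -1.62 F [ 0.7 -0.6  0.1] w 0.0721 t 72.5
twist 1.532 then mm [-238.   -93.    76.4] | untwisted mm [  83.7 -241.4   76.4]
```

View pics/w10.png

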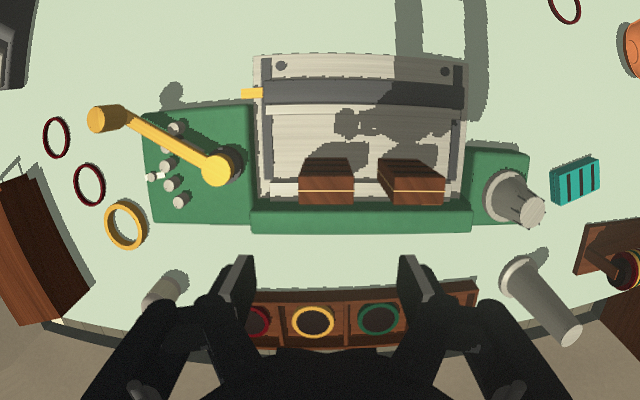

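```bash
python3 -m jog '0 -.05 0 .17;0 0 0 .17;0 0 0 .17;0 0 0 .17;0 0 0 .17;0 0 0 .17;0 0 0 .17;0 0 0 .17;0 0 0 .17;0 0 0 0;0 0 0 0' -1| egrep 'pos|ft|grip';python3 - <<'E'
from h import *
go(.5468,-.2368,.2,90)
im,d,p=snap('top','t11.png');P=pts(p,d);hs=cv2.cvtColor(im,cv2.COLOR_RGB2HSV);H,S,V=[hs[...,i].astype(int) for i in range(3)]
print('brown',[ (rect(p,m,.028),m.sum()) for m in comps(((H<18)|(H>170))&(S>70)&(V<130)&(P[...,2]>.015)&(P[...,2]<.05),60)])
E
```

```text
tcp_pos: [0.6379, -0.0503, 0.277]
ft_force: [0.0, -0.2, 0.4]
grip_width: 0.0859
grip_force: 0.0
tcp [ 0.6379 -0.0503  0.277 ] yaw 90.2 q6 -0.17 F [ 0.  -0.2  0.4] w 0.0859 t 73.8
twist 0.004 then mm [-186.5  -91.1   77. ] | untwisted mm [-186.1  -91.9   77. ]
brown [((array([879.7,  20.3]), 416.4, 102.4, -89.7), np.int64(779)), ((array([ 877.7, -133.7]), 62.9, 61.6, -0.4), np.int64(213)), ((array([878.5, -28.9]), 44.3, 43.7, 25.9), np.int64(99)), ((array([ 729. , -516.6]), 252.6, 16.8, 17.8), np.int64(257)), ((array([785.2, 489.9]), 107.1, 65.6, -33.2), np.int64(176)), ((array([767.9, 699.1]), 49.0, 32.9, 89.7), np.int64(69)), ((array([766.8, 653.1]), 51.6, 29.6, 45.4), np.int64(64))]
```

View pics/t11.png

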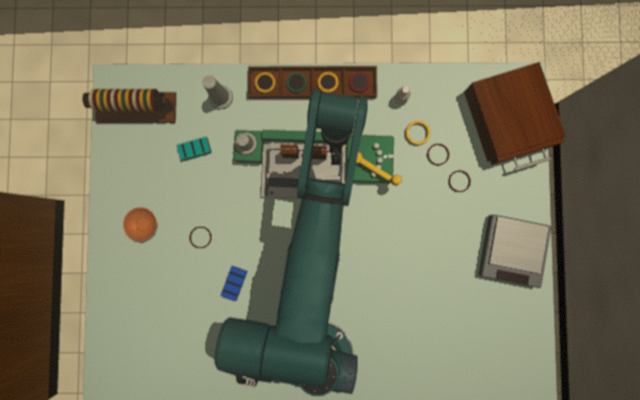

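There is no third block, and all the bangles are where they were. On to the lever.

```bash
python3 -m jog '-.047 -.023 0 0;-.047 -.023 0 0;-.047 -.023 0 0;-.0455 -.0225 0 0;0 0 0 0;0 0 .05 0;0 0 .05 0;0 0 .04 0;0 0 .01 0;0 0 0 0' -1| egrep 'pos|ft|grip';python3 -m jog '0 0 0 0;0 0 0 0;0 0 0 0;0 0 0 0;0 0 0 0' 1 30| egrep 'pos|ft|grip'
```

```text
tcp_pos: [0.5475, -0.2365, 0.1283]
ft_force: [-0.4, 0.1, 0.3]
grip_width: 0.0853
grip_force: 0.0
tcp_pos: [0.5473, -0.2374, 0.1293]
ft_force: [-1.9, 1.1, 5.0]
grip_width: 0.0288
grip_force: 29.7
```

```bash
python3 -m jog '-.0025 .005 0 0;-.0025 .005 0 0;-.0025 .005 0 0;-.0025 .005 0 0;-.002 .005 0 0;-.002 .0055 0 0;-.0015 .005 0 0;-.0015 .0055 0 0;0 0 0 0'| egrep 'pos|ft|grip';python3 -m jog '-.001 .0055 0 0;-.001 .0055 0 0;-.001 .0055 0 0;-.0005 .0055 0 0;0 .0055 0 0;0 .0055 0 0;0 .0055 0 0;0 0 0 0'| egrep 'pos|ft|grip';python3 -m jog '0 .003 0 0;0 .003 0 0;0 0 0 0;0 0 0 0;0 0 0 0'| egrep 'pos|ft|grip'
```

```text
tcp_pos: [0.5878, -0.2576, 0.1292]
ft_force: [-3.0, -7.3, 4.0]
grip_width: 0.0292
grip_force: 29.9
tcp_pos: [0.6276, -0.26, 0.129]
ft_force: [1.4, -4.5, 2.7]
grip_width: 0.029
grip_force: 30.1
tcp_pos: [0.6321, -0.2594, 0.129]
ft_force: [-3.7, -5.5, 4.0]
grip_width: 0.0291
grip_force: 30.2
```

Release, back off, and check.

```bash
python3 -m jog '0 0 0 0;0 0 0 0;0 0 0 0;0 0 0 0;0 0 -.04 0;0 0 -.05 0;0 0 -.06 0;.04 -.03 -.03 0;0 -.04 0 0;0 -.04 0 0;0 0 0 0;0 0 0 0' -1| egrep 'pos|ft|grip';python3 - <<'E'
from h import *
im,d,p=snap('wrist','w12.png');P=wpts(p,d);hs=cv2.cvtColor(im,cv2.COLOR_RGB2HSV)
m=(hs[...,0]>15)&(hs[...,0]<30)&(hs[...,1]>150)&(P[...,2]>.122)&(P[...,2]<.14)
print('knob',[rect(p,k,.13,True) for k in comps(m,20)])
blocks(.105,.135,.12)
c,s=np.cos(PY),np.sin(PY);X,Y,h=P[...,0],P[...,1],P[...,2];px=(c*(X-O[0])+s*(Y-O[1]))*1e3;py=(-s*(X-O[0])+c*(Y-O[1]))*1e3
for q in(-100,0,100):
    k=(abs(py-q)<5)&(h>.034)&(h<.05)&(px<60)&(px>-90);b=(abs(py-q)<5)&(h>.028)&(h<.037)&(px>30)&(px<80)
    print(q,'jaw',np.round(np.percentile(px[k],[1,99]),1) if k.any() else 0,'bar',np.round(np.percentile(px[b],[1,99]),1) if b.any() else 0)
E
```

```text
tcp_pos: [0.523, -0.2175, 0.3083]
ft_force: [-0.3, 0.3, -0.3]
grip_width: 0.0852
grip_force: 0.0
knob [(array([ 631.1, -258. ]), 26.7, 26.1, 48.2)]
blk [(array([635.9, -28.4]), 33.5, 11.5, 9.1), (array([ 630.8, -258.8]), 39.0, 29.8, -42.0)]
-100 jaw [-19.1  54.8] bar [46.2 71.2]
0 jaw 0 bar 0
100 jaw 0 bar 0
```

View pics/w12.png

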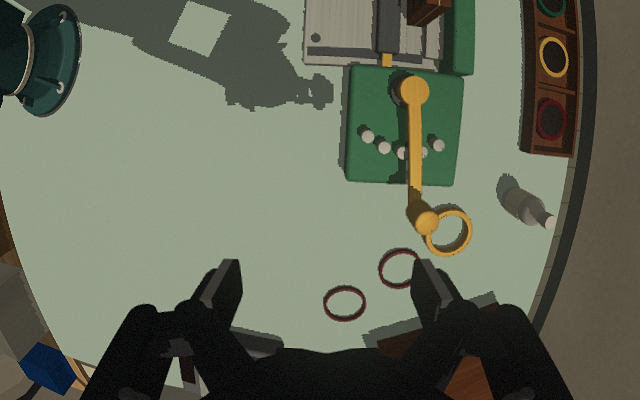

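The lever is back between the two middle-right pegs, which is the marked notch, with the knob at (425,222). I've used up my 14 picture views, so I'll check the blocks by numbers.

```bash
python3 -m jog '.05 0 -.02 0;.05 0 -.02 0;.03 0 -.02 0;0 0 0 0;0 0 0 0'| egrep 'pos';python3 - <<'E'
from h import *
im,d,p=snap('wrist');P=wpts(p,d)
c,s=np.cos(PY),np.sin(PY);X,Y,h=P[...,0],P[...,1],P[...,2];px=(c*(X-O[0])+s*(Y-O[1]))*1e3;py=(-s*(X-O[0])+c*(Y-O[1]))*1e3
for q in(-100,0,100):
    r=abs(py-q)<5
    for n,a,b,lo,hi in(('jaw',.034,.05,-90,44),('bar',.028,.037,30,80)):
        k=r&(h>a)&(h<b)&(px>lo)&(px<hi);print(q,n,np.round(np.percentile(px[k],[2,98]),1) if k.sum()>5 else 0)
for n,q in(('A',-45),('B',45)):
    k=(abs(py-q)<35)&(h>.112)&(h<.128)&(px>0)&(px<60);z=h[k];A=np.c_[px[k],py[k],np.ones(k.sum())]
    print(n,'x',np.percentile(px[k],[1,99]).round(1),'y',np.percentile(py[k],[1,99]).round(1),'z',np.median(z).round(4),'slopes',(np.linalg.lstsq(A,z*1e3,rcond=None)[0][:2]).round(3))
E
```

```text
tcp_pos: [0.5228, -0.0879, 0.3671]
-100 jaw [-18.9  17.8]
-100 bar [46.1 70.6]
0 jaw [-18.1  17.4]
0 bar [46.7 71.4]
100 jaw [-18.4  17.9]
100 bar [46.4 70.9]
A x [18.2 45.9] y [-72.3 -21.5] z 0.119 slopes [ 0.041 -0.004]
B x [18.2 46. ] y [16.5 67.9] z 0.119 slopes [0.034 0.008]
```

```bash
python3 -c "
from bench import *
print(close_job())"
```

```text
the job is handed in; nothing more can be done
None
```

The job is handed in: both teak blocks present (there was no third) stand upright, clamped between the jaw and the steel bar flush along the fence; the lever is in the marked notch and all four bangles are where they were.

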